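Load a dosing beaker into the rod trough, nested loosely

TASK

Lay the long tapered beaker from the table into the two-rod trough, its closed end towards the beaker that waits at the end stop, and let go of it. Then slide it with the pusher into the mouth of the waiting beaker until their rims are about 3 cm apart, so that the two stay loose: stop before the tapers wedge and jam. Finally draw the pusher all the way back; leave the short beaker where it lies.

Things in the scene. Friction and masses are not known exactly. Their poses are not given: they have to be found in the camera images.
- beaker_center (a point): Long loose beaker, white plastic, tapered, 84 mm long, about 60 g; mouth 56 mm across, closed end 42 mm (bevelled to 30 mm over its last 8 mm), wall 2 mm. It lies on its side on the table right of the trough. Point: on its axis half-way along (49 mm across there), 25 mm above the table. Its y axis runs from mouth to closed end, sloping about 7 degrees down as it lies.
- beaker_mouth (a point): Centre of the long loose beaker's open mouth, in the plane of its rim; the rolled rim is 59 mm across and 4.5 mm long. Same axes as the beaker's other point.
- seated_center (a point): Waiting beaker, same shape and size as the long loose one, lying unfastened in the trough, closed end against the end stop, mouth towards the pusher. Point: on its axis half-way along; its y axis runs from mouth to closed end, sloping about 8 degrees down.
- seated_mouth (a point): Centre of the waiting beaker's mouth, in the plane of its rim. The distance from rim to rim along the beakers' y axis is 84 mm where the loose beaker begins to enter and about 23 mm where the tapers wedge; between these it slides in with a few newtons.
- short_center (a point): Another beaker of the same white plastic, shorter and stubbier: 52 mm long, mouth 68 mm and closed end 48 mm across, lying on its side on the table near the long one (the two may have changed places). Not to be used. Point: on its axis, half-way along; y axis from mouth to closed end.
- trough: Loading trough, fixed: 94 x 336 mm base plate with two parallel steel rods, 10 mm thick, axes 20 mm apart and 36 mm above the table. A long beaker lying on both rods has its half-way point 64 mm above the table. Origin: centre of the underside; +y along the rods from pusher to end stop, x across, z up. From y = 49 to 58 mm the rods step down 4.5 mm under the waiting beaker.
- stop_face (a point): Centre of the end stop's black pad, at y = +146 mm in the trough's frame, 66 mm above the table; the stop is 80 mm wide and 86 mm high. The waiting beaker's rim is at about y = +61 mm in that frame.
- pusher (a joint): Pusher: a saddle on the rods with an upright plate (60 mm wide, 42 to 110 mm above the table) and a black grip. Value in m along the trough's +y: 0 = all the way back, 0.17 = end of travel; the plate's front face is at y = -0.105 + value in the trough's frame. It stays where it is left; sliding it takes 2 to 3 N.
- pusher_grip (a point): Centre of the pusher's black upright grip: 18 mm wide across the trough (x), 26 mm along it (y), 44 mm high, from 111 to 155 mm above the table; 22 mm behind the front face of the pusher's plate.

How it is judged:
By the outcome, as a careful person would: the job done as asked, in the order asked, and still so for the second after the job is handed in, with the robot touching nothing.
It also fails if it takes over 58 s, if anything falls off the work surface, if the arm or the gripper's body presses on something with over 40 N, if the wrist force passes 120 N, or if a joint passes its speed limit or range.

ROBOT

A 6-joint arm with a two-finger parallel gripper is mounted at the origin on a cart in front of the work surface, level with it; the furniture and walls round the work are solid. World frame = base frame: x ahead of the robot, y to its left, z up, the work surface at z = 0. Lengths are in m, angles in rad, forces in N, time in s.
With the tool pointing down it reaches from about 0.375 to 0.9 m from the base axis. Payload 3.1 kg.
Tool frame: the origin (TCP) lies on the centre line of the jaws, within the pads' length; the fingertips stand 19 mm ahead of it and the grasp point (between the pads) is the TCP; z points along the fingers, y is the line along which they close (so a half turn about z gives the same grasp; the last joint's range is limited). The gripper opens to 85 mm and grips with 20 to 120 N. Pads are 22 mm wide; open, the fingers measure 114 mm over their backs; the gripper's body (76 mm by 85 mm) begins 54 mm behind the grasp point. The pads swing forward as they close: fully open they stand 13 mm farther back than shut.
Start: joints at [-1.282, 0.527, 1.433, -0, 1.181, -0.178], TCP at [0.281, -0.558, 0.25] pointing down, gripper open.
Joint ranges: [-3.08, 3.08], [-0.75, 2.2], [0.22, 2.44], [-1.43, 4.57], [0, 2.65], [-2.85, 2.85]. Speed limits (rad/s): [2.79, 2.79, 3.14, 3.14, 3.14, 3.14].

INTERFACE

Orientations are given as a unit quaternion [x, y, z, w].
In Python, from station import manip gives the robot as it stands.
- The arm moves only by the tool servo_tool, never from a script. Its argument "rows" is a list that holds one entry, the list of rows, each a list of 7 numbers: the turn, a rotation vector about the tool's x, y, z in degrees, then the shift along the tool's x, y, z in m, then the gripper command: -1 is shut, 1 is fully open, values between are in proportion. In form: [[[wx, wy, wz, tx, ty, tz, jaw], ...]]. A call has 1 to 8 rows; each row shifts and turns the commanded pose from where the row before left it, along the tool's axes as they then stand; what a row does not reach is not made up. A row lasts 1/12 s, in which the tool goes at most 41.7 mm and 7.16 degrees, less where a joint would pass 70% of its speed; a pose out of reach is approached as far as the arm can. A call is refused whole if a number of a shift passes 0.0417 or a number of a turn 7.16, either way. A call with a gripper value outside its range is refused whole. The fingers move at their own pace and stop on an object; "squeeze" is the grip in N (left out, the last holds). Time passes only in rows, so rows that do not move let the fingers close. It gives the time, the measured TCP pose, the force, the opening and the grip force at its end, in the units of the state.
- manip.sense(): the state, without advancing time (a new reading comes with each control period).
- manip.snapshot(name): name is "side" or "top"; returns the picture (420x560x3 uint8, blue, green, red); there is no depth.
- manip.camera_info(name): a dict with "K" (3x3 intrinsics, pixels), "camera_from_world" (4x4, takes a point from world to camera coordinates). Camera axes: x right, y down, z forward; pixel columns grow to the right and rows downward; lengths in m; the calibration is good to about 2 mm. A picture is of the moment at which its call begins. camera_info takes no time and is no camera call.
- manip.sign_off(): hands the job in; it is judged then, once.
The state is a dict: "t": time; "q": joint angles; "qd": joint speeds; "tau": joint torques, N m; "tcp_pos": TCP position; "tool_rot": TCP orientation; "force": force on the tool from outside, world axes, zero at the start; "ft_torque": the same for the moment, N m; "finger_gap": opening from 0.0 (shut) to 1.0 (fully open); "gripper_force": force on a finger pad.
Only numpy, scipy, OpenCV 4.12 (cv2) and the standard library are available. Lean on these libraries where they do the work, as an engineer would, in place of code of your own. Each camera call takes 0.05 s, during which the arm holds its last target. There are 200 camera calls.

## Working session

There is one attempt and no reset: what is moved stays moved. The work goes in short steps, Python scripts to look and compute and a tool call to move; the robot and the scene stay as the last step left them, time stands still between calls to the robot, and variables do not carry over. Pictures are saved under pics/ and viewed, at most 10 in all, crops included, and the job is handed in when it is done.

Besides the shell and the picture viewer there is one more tool, called after "Emit:" as name(argument=value, ...), one argument or row to a line, values as JSON. servo_tool: Moves the arm, as the interface text tells. Its arguments: {"type":"object","properties":{"rows":{"type":"array","items":{"type":"array","items":{"type":"array","items":{"type":"number"}}}},"squeeze":{"type":"number"}},"required":["rows"]}

```bash
ls; mkdir -p pics; python3 - <<'E'
from station import manip
import cv2
for n in("side","top"):
    i=manip.snapshot(n); cv2.imwrite(f"pics/{n}0.png",i)
    c=manip.camera_info(n); print(n,c["K"],c["camera_from_world"])
print(manip.sense())
E
```

```text
pics
side [[493.55063239   0.         283.76353708]
 [  0.         493.55063239 207.49474572]
 [  0.           0.           1.        ]] [[-0.99921497  0.03342452 -0.02126611  0.51952723]
 [ 0.03801497  0.65789577 -0.75214893  0.09680794]
 [-0.01114933 -0.75236691 -0.65864993  1.42953219]
 [ 0.          0.          0.          1.        ]]
top [[497.64179659   0.         281.23660462]
 [  0.         497.64179659 211.69128416]
 [  0.           0.           1.        ]] [[ 2.37430614e-03 -9.99854639e-01 -1.68838472e-02 -5.41179114e-02]
 [-9.93103071e-01 -3.78456545e-04 -1.17243965e-01  5.07958007e-01]
 [ 1.17220532e-01  1.70457736e-02 -9.92959611e-01  1.28183488e+00]
 [ 0.00000000e+00  0.00000000e+00  0.00000000e+00  1.00000000e+00]]
{'t': 0.1, 'q': array([-1.28245877e+00,  5.28357888e-01,  1.43380421e+00,  4.48214630e-07,
        1.18139084e+00, -1.78495285e-01]), 'qd': array([ 0.00083733, -0.00197639, -0.0038112 ,  0.00169994,  0.00106617,
        0.00125898]), 'tau': array([-7.53248678e-04, -4.43306959e+01, -1.78585786e+01, -2.26548000e-04,
        3.91772075e-03, -1.81081373e-05]), 'tcp_pos': array([ 0.28113789, -0.55750628,  0.24943129]), 'tool_rot': array([ 9.72881400e-01,  2.31302447e-01, -5.35965355e-05, -9.78675799e-04]), 'force': array([-0.2524584 ,  0.37885478,  0.73931046]), 'ft_torque': array([ 0.01354328,  0.01419439, -0.01741718]), 'gripper_force': 0.0, 'finger_gap': 1.0064074895152277}
```

View pics/side0.png

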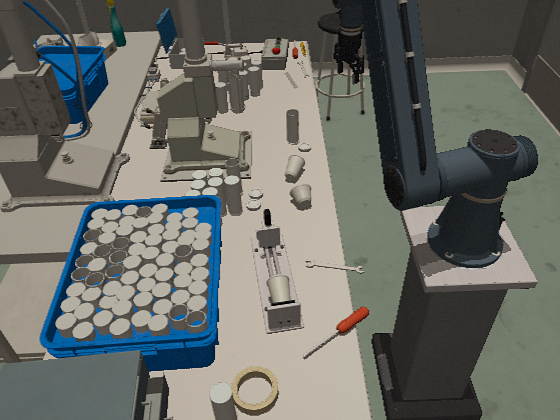

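View pics/top0.png

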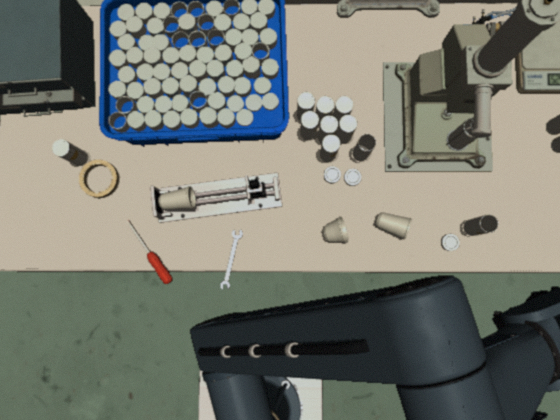

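The top view shows the trough around (217,197), with its end stop at the left (157,200) and the pusher grip at about (265,187). The short beaker is at (335,230) and the long one at (393,224). I'll enlarge the area around them.

```bash
python3 - <<'E'
import cv2
i=cv2.imread("pics/top0.png"); cv2.imwrite("pics/t0c.png",cv2.resize(i[165:255,145:425],None,fx=2.8,fy=2.8,interpolation=2)) 
a=cv2.resize(i[165:255,145:285],None,fx=5,fy=5,interpolation=cv2.INTER_CUBIC); b=cv2.resize(i[205:250,315:415],None,fx=3.3,fy=3.3,interpolation=cv2.INTER_CUBIC)
import numpy as np
c=np.zeros((600,700,3),np.uint8); c[:450]=a; c[450:450+b.shape[0],:b.shape[1]]=b[:150]
s=cv2.imread("pics/side0.png")[145:215,280:325]; s=cv2.resize(s,None,fx=2.1,fy=2.1,interpolation=2); c[450:450+s.shape[0],400:400+s.shape[1]]=s
cv2.imwrite("pics/comb.png",c)
E
```

```text
(no output)
```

View pics/comb.png

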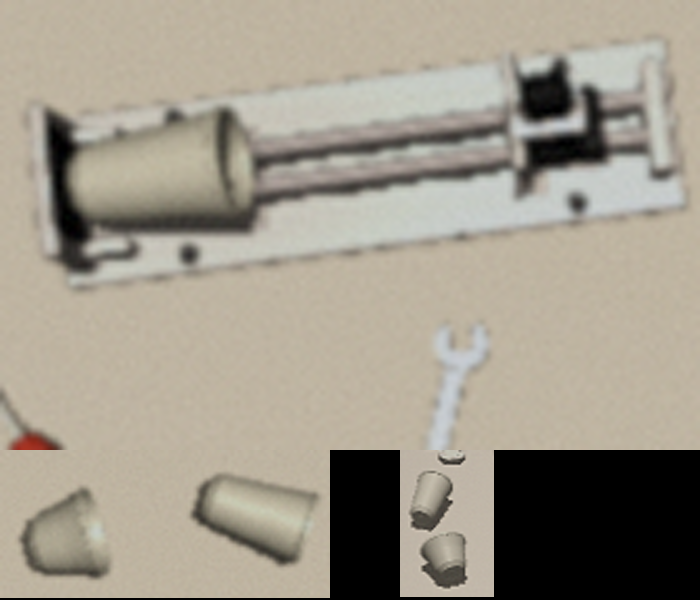

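The closed end of the long beaker points left in the top view (377.7,218.6) and its mouth points right (407,228), so it already faces the stop. The lower plate edge runs from (70,287) to (687,205) in the crop. Next I'll measure both.

```bash
cat > h.py <<'E'
import numpy as np, cv2
from station import manip
def ray(n,u,v):
    c=manip.camera_info(n);T=c["camera_from_world"];R=T[:3,:3]
    d=R.T@np.linalg.solve(c["K"],[u,v,1.]);o=-R.T@T[:3,3];return o,d
def onz(n,u,v,z):
    o,d=ray(n,u,v);return o+d*(z-o[2])/d[2]
def proj(n,p):
    c=manip.camera_info(n);q=c["K"]@(c["camera_from_world"]@np.r_[p,1])[:3];return q[:2]/q[2]
E
python3 - <<'E'
from h import *
np.set_printoptions(precision=4,suppress=True)
print("cam",ray("top",0,0)[0],ray("side",0,0)[0])
f=lambda x,y:(145+(x+.5)/5-.5,165+(y+.5)/5-.5)
for nm,x,y,z in[("TR",663,40,.008),("BR",687,205,.008),("BL",70,287,.008),("rodA",300,165,.041),("rodB",490,140,.041)]:
    print(nm,onz("top",*f(x,y),z))
i=cv2.imread("pics/top0.png"); lab=cv2.cvtColor(i,cv2.COLOR_BGR2LAB).astype(int)
for n,u,v in[("table",360,250),("bk",392,223),("bk2",400,226),("short",335,230),("plate",240,200),("table2",430,215)]: print(n,lab[v,u],i[v,u])
for nm,im,box in[("top",i,(370,205,415,245)),("side",cv2.imread("pics/side0.png"),(283,148,308,184))]:
    x0,y0,x1,y1=box; L=cv2.cvtColor(im,cv2.COLOR_BGR2LAB).astype(int)[y0:y1,x0:x1]
    bg=np.median(np.r_[L[0],L[-1]],axis=0); m=((np.abs(L[...,1]-bg[1])+np.abs(L[...,2]-bg[2])>=4)&(L[...,0]>90)).astype(np.uint8)
    print(nm,bg)
    for r in m: print(''.join('.#'[k] for k in r))
E
```

```text
cam [ 0.3543 -0.0758  1.3315] [0.5314 0.9945 1.0254]
TR [ 0.617  -0.0419  0.008 ]
BR [ 0.527  -0.0551  0.008 ]
BL [0.4826 0.276  0.008 ]
rodA [0.5439 0.1478 0.041 ]
rodB [0.5571 0.048  0.041 ]
table [190 128 139] [162 182 191]
bk [203 124 138] [179 199 198]
bk2 [202 125 139] [175 197 200]
short [168 127 139] [140 160 167]
plate [174 125 131] [161 168 164]
table2 [186 128 139] [158 178 187]
top [188. 128. 139.]
.............................................
.............................................
.............................................
.............................................
.............................................
.............................................
.............................................
.............................................
.............................................
.............................................
............................#................
......##...#......#..........................
.....#........#..............................
.#........#.##...............................
.........#.###.###....#..#................
[... 1411 characters left out ...]
.........#..............
.........................
..........#..............
........#................
.........................
...............#.........
.................#.......
.........................
.......##..#.............
.........................
.........................
..........#..............
....#.....##.............
.........................
..........#..............
.........................
.........................
.........................
.........................
.........................
.........................
.........................
.........................
.........................
.........................
.........................
.........................
```

```bash
python3 - <<'E'
import cv2,numpy as np
a=cv2.imread("pics/top0.png")[205:245,370:415]; b=cv2.imread("pics/side0.png")[148:184,280:310]
c=np.zeros((480,800,3),np.uint8)
a=cv2.resize(a,None,fx=10,fy=10,interpolation=2); b=cv2.resize(b,None,fx=11,fy=11,interpolation=2)
c[:400,:450]=a; c[:396,460:790]=b; cv2.imwrite("pics/bk.png",c)
E
```

```text
(no output)
```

View pics/bk.png

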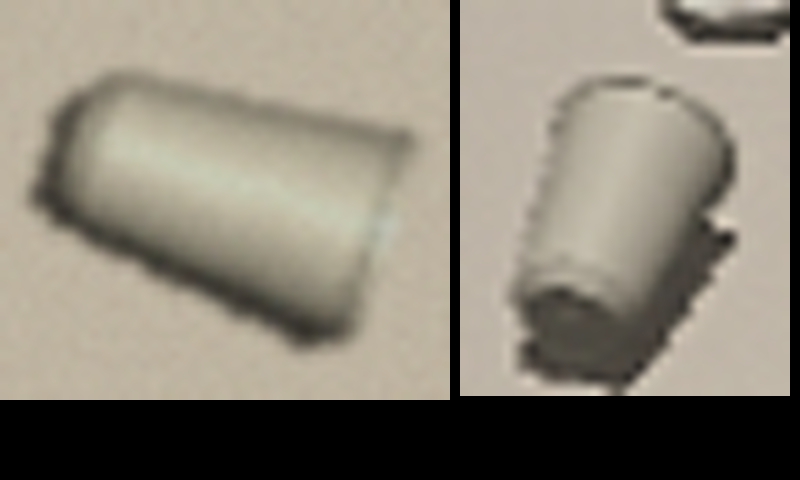

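The top crop shows the long beaker's rim centre at about (376,237) and its closed end at about (65,145), in crop pixels at 10x. I'll turn these into world points and check them in the side view.

```bash
python3 - <<'E'
from h import *
np.set_printoptions(precision=4,suppress=True)
g=lambda x,y:(370+(x+.5)/10-.5,205+(y+.5)/10-.5)
m=onz("top",*g(376,237),.030); c=onz("top",*g(65,145),.020); ctr=(m+c)/2; d=c-m
print("ctr",ctr,"len",np.linalg.norm(d),"yaw",np.degrees(np.arctan2(d[1],d[0])))
s=lambda p:((p[0]-280+.5)*11-.5+460,(p[1]-148+.5)*11-.5)
print("side crop pred mouth,ctr,closed",[s(proj("side",p)) for p in(m,ctr,c)])
O=np.array([.549,.117,0]);a=np.radians(7.6);X=np.array([np.cos(a),np.sin(a),0]);Y=np.array([-np.sin(a),np.cos(a),0])
P=lambda x,y,z:O+x*X+y*Y+[0,0,z]
t=lambda p:((p[0]-145+.5)*5-.5,(p[1]-165+.5)*5-.5)
for n,p in[("griptop",P(0,-.127,.155)),("mouth",P(0,.061,.07)),("stopTopL",P(-.04,.146,.086)),("stopTopR",P(.04,.146,.086)),("plateTopL",P(-.03,-.105,.11)),("plateTopR",P(.03,-.105,.11)),("rimtop",P(0,.063,.098))]:
    print(n,p,t(proj("top",p)),proj("side",p))
print("place",P(0,-.018,.064))
E
```

```text
ctr [ 0.4771 -0.3431  0.025 ] len 0.08328924633457191 yaw 72.30057927563023
side crop pred mouth,ctr,closed [(np.float64(640.9271091865387), np.float64(146.9997192035231)), (np.float64(606.7715934791725), np.float64(237.11383020546413)), (np.float64(571.5127138405373), np.float64(330.13899840325416))]
griptop [ 0.5658 -0.0089  0.155 ] (np.float64(586.2707279574815), np.float64(85.20558876097252)) [265.3947 205.9665]
mouth [0.5409 0.1775 0.07  ] (np.float64(232.82102288671265), np.float64(162.45437330866704)) [277.2017 279.5007]
stopTopL [0.49   0.2564 0.086 ] (np.float64(68.58051134424497), np.float64(257.43805023332015)) [299.1488 299.7145]
stopTopR [0.5693 0.267  0.086 ] (np.float64(52.780231742270416), np.float64(102.70040620172136)) [265.8662 304.6379]
plateTopL [0.5332 0.009  0.11  ] (np.float64(554.9458840181126), np.float64(166.13234061560402)) [278.167 222.264]
plateTopR [0.5926 0.0169 0.11  ] (np.float64(540.0715698924452), np.float64(48.23197099543589)) [256.3126 225.0974]
rimtop [0.5407 0.1794 0.098 ] (np.float64(217.92851665473262), np.float64(154.82337958901167)) [276.9881 272.7027]
place [0.5514 0.0992 0.064 ]
```

```bash
cat >> h.py <<'E'
from scipy.spatial.transform import Rotation as Ro
def plan(target,yaw,n,jaw=1,rnd=4):
    """rows from the measured pose to target with tool-x yaw (deg), tool down: n rows"""
    s=manip.sense();R=Ro.from_quat(s["tool_rot"]);x=R.apply([1,0,0])
    dy=(yaw-np.degrees(np.arctan2(x[1],x[0]))+180)%360-180
    Rt=Ro.from_euler('z',yaw,degrees=True)*Ro.from_quat([1,0,0,0])
    dr=(R.inv()*Rt).as_rotvec(degrees=True)
    print("pos",s["tcp_pos"].round(4),"turn",dr.round(2),"t",round(s["t"],2)); st=(np.array(target)-s["tcp_pos"])/n
    rows=[]
    for k in range(n):
        rows.append([*(dr/n).round(2).tolist(),*R.inv().apply(st).round(rnd).tolist(),jaw]);R=R*Ro.from_rotvec(dr/n,degrees=True)
    print(rows)
E
python3 -c "
from h import *
plan([.477,-.343,.13],73,9)"
```

```text
pos [ 0.2811 -0.5575  0.2494] turn [ -0.1   -0.06 -46.25] t 0.1
[[-0.01, -0.01, -5.14, 0.0302, -0.0115, 0.0133, 1], [-0.01, -0.01, -5.14, 0.0311, -0.0087, 0.0133, 1], [-0.01, -0.01, -5.14, 0.0317, -0.0059, 0.0133, 1], [-0.01, -0.01, -5.14, 0.0321, -0.003, 0.0133, 1], [-0.01, -0.01, -5.14, 0.0323, -0.0002, 0.0133, 1], [-0.01, -0.01, -5.14, 0.0322, 0.0027, 0.0133, 1], [-0.01, -0.01, -5.14, 0.0318, 0.0056, 0.0133, 1], [-0.01, -0.01, -5.14, 0.0312, 0.0084, 0.0133, 1], [-0.01, -0.01, -5.14, 0.0303, 0.0112, 0.0133, 1]]
```

Emit:
servo_tool(
  rows=[
    [[0,0,-5.14,0.03,-0.0115,0.013,1],[0,0,-5.14,0.031,-0.0087,0.013,1],[0,0,-5.14,0.032,-0.006,0.013,1],[0,0,-5.14,0.032,-0.003,0.013,1],[0,0,-5.14,0.032,0,0.013,1],[0,0,-5.14,0.032,0.003,0.013,1],[0,0,-5.14,0.032,0.0055,0.013,1],[0,0,-5.14,0.031,0.0085,0.013,1]],
  ],
)

```text
t: 0.77
tcp_pos: [0.4561, -0.3665, 0.1454]
tool_rot: [0.829, 0.56, -0.0, -0.0]
force: [-0.4, 0.2, -0.3]
finger_gap: 1.002
gripper_force: 0.0
```

Emit:
servo_tool(
  rows=[
    [[0,0,-5.14,0.03,0.011,0.013,1],[0,0,0,0,0,0,1],[0,0,0,0,0,0,1]],
  ],
)

```text
t: 1.02
tcp_pos: [0.4773, -0.3422, 0.132]
tool_rot: [0.803, 0.596, -0.0, -0.001]
force: [-0.1, -1.3, -0.5]
finger_gap: 1.0
gripper_force: 0.0
```

```bash
python3 -c "
from h import *
plan([.477,-.343,.026],73,6)
i=manip.snapshot('top')
cv2.imwrite('pics/t1.png',cv2.resize(i[180:270,340:460],None,fx=6,fy=6,interpolation=2))"
```

```text
pos [ 0.4773 -0.3422  0.132 ] turn [-0.16 -0.08  0.18] t 1.02
[[-0.03, -0.01, 0.03, -0.0002, 0.0, 0.0177, 1], [-0.03, -0.01, 0.03, -0.0002, 0.0, 0.0177, 1], [-0.03, -0.01, 0.03, -0.0002, 0.0, 0.0177, 1], [-0.03, -0.01, 0.03, -0.0001, 0.0, 0.0177, 1], [-0.03, -0.01, 0.03, -0.0001, 0.0, 0.0177, 1], [-0.03, -0.01, 0.03, -0.0001, 0.0, 0.0177, 1]]
```

View pics/t1.png

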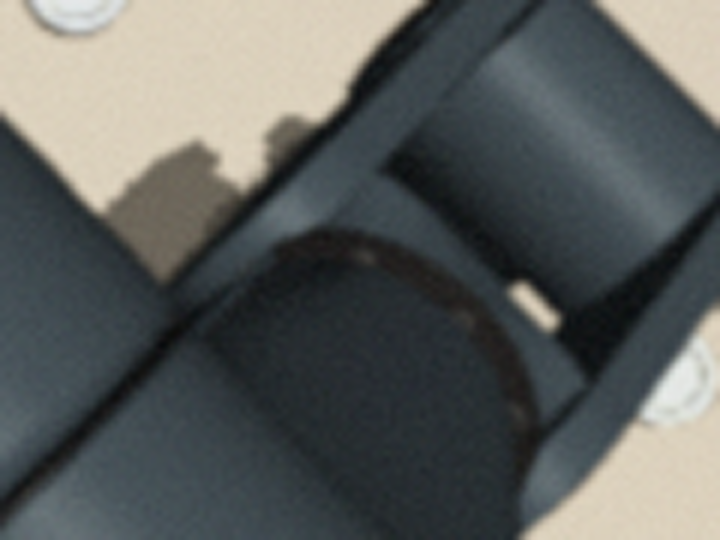

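The arm hides the beaker in the top view, so I'm descending on the measured estimate, then closing with a gentle squeeze.

Emit:
servo_tool(
  rows=[
    [[0,0,0,0,0,0.025,1],[0,0,0,0,0,0.025,1],[0,0,0,0,0,0.02,1],[0,0,0,0,0,0.02,1],[0,0,0,0,0,0.015,1],[0,0,0,0,0,0,1],[0,0,0,0,0,0,0.5],[0,0,0,0,0,0,0.3]],
  ],
  squeeze=25,
)

```text
t: 1.73
tcp_pos: [0.477, -0.3459, 0.0294]
tool_rot: [0.804, 0.594, 0.0, 0.001]
force: [-0.2, -0.7, -0.2]
finger_gap: 0.748
gripper_force: 0.0
```

Emit:
servo_tool(
  rows=[
    [[0,0,0,0,0,0,0],[0,0,0,0,0,0,-0.2],[0,0,0,0,0,0,-0.5],[0,0,0,0,0,0,-0.5],[0,0,0,0,0,0,-0.5]],
  ],
)

```text
t: 2.15
tcp_pos: [0.4776, -0.3456, 0.0299]
tool_rot: [0.804, 0.595, -0.0, 0.002]
force: [-1.7, -1.6, 6.5]
finger_gap: 0.569
gripper_force: 25.4
```

```bash
python3 -c "
from h import *
s=manip.sense();print(s['tcp_pos'],s['ft_torque'])
i=manip.snapshot('side')
cv2.imwrite('pics/s1.png',cv2.resize(i[110:210,240:360],None,fx=6,fy=6,interpolation=2))"
```

```text
[ 0.47757024 -0.34564382  0.02991476] [-3.10412849e-01  2.64886535e-01  1.04790646e-04]
```

View pics/s1.png

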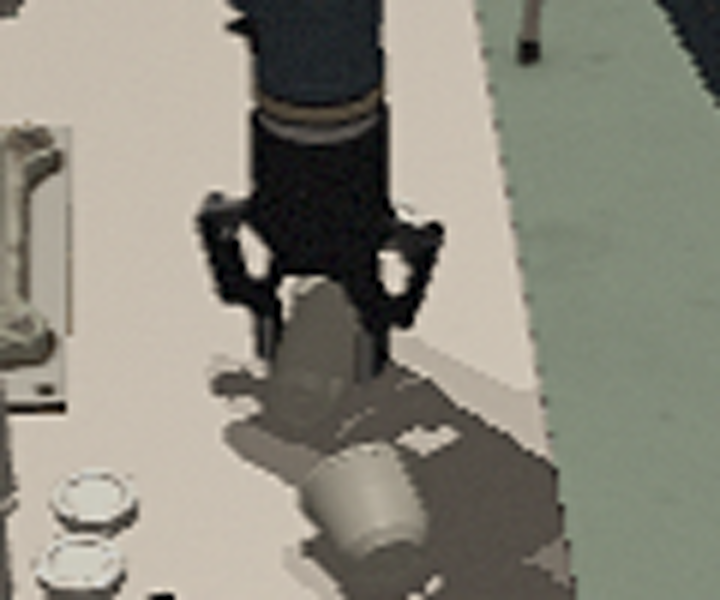

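The gripper holds the long beaker, with its closed end towards the camera and the short beaker clear of it. Opening is 48 mm, which fits half-way along. I'll lift it.

Emit:
servo_tool(
  rows=[
    [[0,0,0,0,0,-0.015,-0.5],[0,0,0,0,0,-0.03,-0.5],[0,0,0,0,0,-0.04,-0.5],[0,0,0,0,0,-0.04,-0.5],[0,0,0,0,0,-0.04,-0.5],[0,0,0,0,0,-0.03,-0.5],[0,0,0,0,0,0,-0.5]],
  ],
)

```text
t: 2.78
tcp_pos: [0.4799, -0.3469, 0.2308]
tool_rot: [0.804, 0.595, 0.001, 0.007]
force: [1.0, 0.1, 0.9]
finger_gap: 0.564
gripper_force: 26.1
```

```bash
python3 -c "
from h import *
plan([.5506,.1051,.225],97.6,14,-.5)
print(manip.sense()['force'],manip.sense()['finger_gap'])
"
```

```text
pos [ 0.4799 -0.3469  0.2308] turn [  0.64   0.55 -24.57] t 2.78
[[0.05, 0.04, -1.75, 0.0324, -0.0046, 0.0001, -0.5], [0.05, 0.04, -1.75, 0.0325, -0.0036, 0.0002, -0.5], [0.05, 0.04, -1.75, 0.0326, -0.0026, 0.0002, -0.5], [0.05, 0.04, -1.75, 0.0326, -0.0016, 0.0002, -0.5], [0.05, 0.04, -1.75, 0.0327, -0.0006, 0.0002, -0.5], [0.05, 0.04, -1.75, 0.0327, 0.0004, 0.0003, -0.5], [0.05, 0.04, -1.75, 0.0326, 0.0014, 0.0003, -0.5], [0.05, 0.04, -1.75, 0.0326, 0.0024, 0.0003, -0.5], [0.05, 0.04, -1.75, 0.0325, 0.0034, 0.0003, -0.5], [0.05, 0.04, -1.75, 0.0324, 0.0044, 0.0003, -0.5], [0.05, 0.04, -1.75, 0.0322, 0.0054, 0.0004, -0.5], [0.05, 0.04, -1.75, 0.0321, 0.0064, 0.0004, -0.5], [0.05, 0.04, -1.75, 0.0318, 0.0073, 0.0004, -0.5], [0.05, 0.04, -1.75, 0.0316, 0.0083, 0.0004, -0.5]]
[0.95088892 0.13925983 0.92573323] 0.5640249406465637
```

Emit:
servo_tool(
  rows=[
    [[0,0,-1.75,0.02,-0.003,0,-0.5],[0,0,-1.75,0.03,-0.004,0,-0.5],[0,0,-1.75,0.033,-0.003,0,-0.5],[0,0,-1.75,0.033,-0.002,0,-0.5],[0,0,-1.75,0.033,-0.001,0,-0.5],[0,0,-1.75,0.033,0,0,-0.5],[0,0,-1.75,0.033,0.001,0,-0.5],[0,0,-1.75,0.033,0.002,0,-0.5]],
  ],
)

```text
t: 3.45
tcp_pos: [0.5117, -0.0961, 0.2227]
tool_rot: [0.725, 0.689, -0.0, -0.001]
force: [0.6, 0.5, -1.1]
finger_gap: 0.569
gripper_force: 26.1
```

Emit:
servo_tool(
  rows=[
    [[0,0,-1.75,0.033,0.003,0,-0.5],[0,0,-1.75,0.033,0.004,0,-0.5],[0,0,-1.75,0.033,0.005,0,-0.5],[0,0,-1.75,0.033,0.006,0,-0.5],[0,0,-1.75,0.033,0.007,0,-0.5],[0,0,-1.75,0.03,0.008,0,-0.5],[0,0,0,0,0,0,-0.5],[0,0,0,0,0,0,-0.5]],
  ],
)

```text
t: 4.12
tcp_pos: [0.54, 0.0996, 0.2226]
tool_rot: [0.658, 0.753, -0.0, -0.001]
force: [-0.4, 0.4, -0.5]
finger_gap: 0.57
gripper_force: 26.1
```

```bash
python3 -c "
from h import *
plan([.5506,.1051,.12],97.6,4,-.5)
i=manip.snapshot('side');j=manip.snapshot('top')
cv2.imwrite('pics/s2.png',np.hstack([cv2.resize(i[165:335,210:330],None,fx=3.5,fy=3.5,interpolation=2),cv2.resize(j[150:235,145:250],(370,300),interpolation=2) if 0 else cv2.resize(j[150:235,180:285],(370,595),interpolation=2)]))"
```

```text
pos [0.54   0.0996 0.2226] turn [-0.08 -0.01  0.11] t 4.12
[[-0.02, -0.0, 0.03, 0.001, 0.0028, 0.0256, -0.5], [-0.02, -0.0, 0.03, 0.001, 0.0028, 0.0256, -0.5], [-0.02, -0.0, 0.03, 0.001, 0.0028, 0.0256, -0.5], [-0.02, -0.0, 0.03, 0.001, 0.0028, 0.0256, -0.5]]
```

View pics/s2.png

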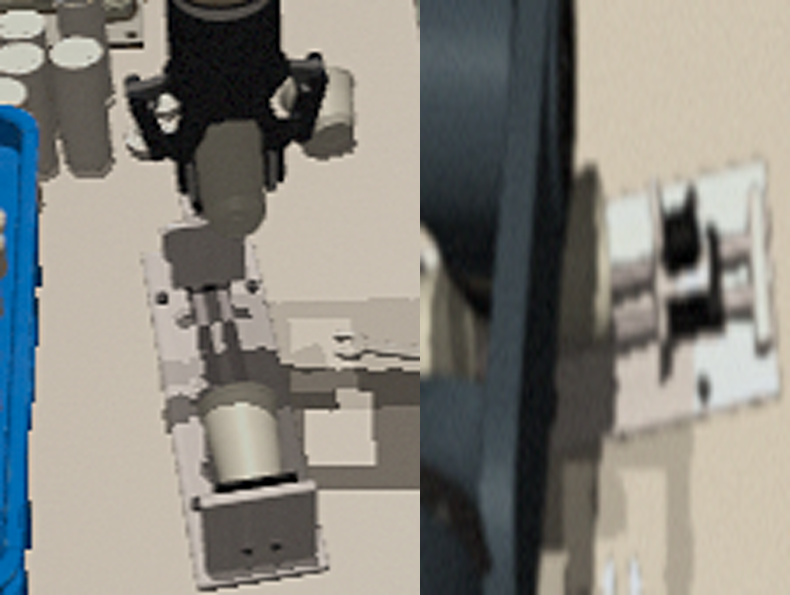

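The side view shows the beaker held level-ish with its closed end at about (278,226), pointing at the waiting beaker, which lies against the stop. In the top view the rim edge is at about (232.5,187). I'll work out where it sits along the trough, and where the pusher is.

```bash
python3 -c "
from h import *
O=np.array([.549,.117,0]);a=np.radians(7.6);X=np.array([np.cos(a),np.sin(a),0]);Y=np.array([-np.sin(a),np.cos(a),0])
f=lambda p:(((p-O)@X).round(4),((p-O)@Y).round(4),p[2].round(3))
tcp=manip.sense()['tcp_pos'];print('tcp',f(tcp))
for z in(.21,.22,.23):print('rim',f(onz('top',232.5,187,z)),'rim lower edge?')
o,d=ray('side',278,226.4)
for z in(.205,.213,.22):print('closed',f(onz('side',278,226.4,z)))
t=lambda x,y:(145+(x+.5)/5-.5,165+(y+.5)/5-.5)
for n,x,y,z in[('platetop mid',515,118,.11),('griptop',545,92,.155),('wait rim opening',237,165,.069)]:print(n,f(onz('top',*t(x,y),z)))
t=lambda x,y:(180+(x-420)/370*105,150+y/7)
for n,x,y,z in[('platetop end',658,190,.11),('platetop end',668,375,.11),('griptop',680,230,.155),('rearbar',765,270,.06)]:print(n,f(onz('top',*t(x,y),z)))
"
```

```text
tcp (np.float64(-0.0113), np.float64(-0.0181), np.float64(0.223))
rim (np.float64(-0.0136), np.float64(-0.0607), np.float64(0.21)) rim lower edge?
rim (np.float64(-0.0154), np.float64(-0.0616), np.float64(0.22)) rim lower edge?
rim (np.float64(-0.0173), np.float64(-0.0625), np.float64(0.23)) rim lower edge?
closed (np.float64(-0.014), np.float64(0.0108), np.float64(0.205))
closed (np.float64(-0.0129), np.float64(0.0192), np.float64(0.213))
closed (np.float64(-0.0119), np.float64(0.0266), np.float64(0.22))
platetop mid (np.float64(-0.0033), np.float64(-0.0883), np.float64(0.11))
griptop (np.float64(-0.0006), np.float64(-0.1069), np.float64(0.155))
wait rim opening (np.float64(-0.0014), np.float64(0.0592), np.float64(0.069))
platetop end (np.float64(0.0244), np.float64(-0.0915), np.float64(0.11))
platetop end (np.float64(-0.0426), np.float64(-0.0904), np.float64(0.11))
griptop (np.float64(-0.0004), np.float64(-0.1074), np.float64(0.155))
rearbar (np.float64(-0.0059), np.float64(-0.1628), np.float64(0.06))
```

The beaker is gripped at its half-way point, its rim about 43 mm behind the TCP. The pusher stands at about 0.018. Next I'll lower over the rods.

Emit:
servo_tool(
  rows=[
    [[0,0,0,0.003,0.0055,0.02,-0.5],[0,0,0,0.003,0.0055,0.03,-0.5],[0,0,0,0,0,0.03,-0.5],[0,0,0,0,0,0.03,-0.5],[0,0,0,0,0,0.02,-0.5],[0,0,0,0,0,0.01,-0.5],[0,0,0,0,0,0,-0.5],[0,0,0,0,0,0,-0.5]],
  ],
)

```text
t: 4.88
tcp_pos: [0.5512, 0.1043, 0.0834]
tool_rot: [0.66, 0.751, -0.0, -0.0]
force: [0.3, 0.8, -0.1]
finger_gap: 0.571
gripper_force: 26.1
```

```bash
python3 -c "
from h import *
plan([.5506,.1051,.071],97.6,4,-.5)
"
```

```text
pos [0.5512 0.1043 0.0834] turn [-0.02  0.   -0.18] t 4.88
[[-0.0, 0.0, -0.05, 0.0002, -0.0001, 0.0031, -0.5], [-0.0, 0.0, -0.05, 0.0002, -0.0001, 0.0031, -0.5], [-0.0, 0.0, -0.05, 0.0002, -0.0001, 0.0031, -0.5], [-0.0, 0.0, -0.05, 0.0002, -0.0001, 0.0031, -0.5]]
```

Emit:
servo_tool(
  rows=[
    [[0,0,0,0,0,0.003,-0.5],[0,0,0,0,0,0.003,-0.5],[0,0,0,0,0,0.003,-0.5],[0,0,0,0,0,0.002,-0.5],[0,0,0,0,0,0.001,-0.5],[0,0,0,0,0,0,-0.5]],
  ],
)

```text
t: 5.38
tcp_pos: [0.5509, 0.1054, 0.0713]
tool_rot: [0.659, 0.752, -0.0, -0.0]
force: [-1.6, 0.3, 0.5]
finger_gap: 0.57
gripper_force: 26.1
```

Emit:
servo_tool(
  rows=[
    [[0,0,0,0,0,0.001,-0.5],[0,0,0,0,0,0.001,-0.5],[0,0,0,0,0,0.001,-0.5],[0,0,0,0,0,0,-0.5],[0,0,0,0,0,0,-0.5]],
  ],
)

```text
t: 5.8
tcp_pos: [0.5512, 0.1054, 0.0696]
tool_rot: [0.659, 0.752, 0.0, 0.0]
force: [-1.1, 0.9, 8.5]
finger_gap: 0.568
gripper_force: 26.7
```

Contact with the rods: 8.5 N upward. Now I'll open gently, then lift.

Emit:
servo_tool(
  rows=[
    [[0,0,0,0,0,0,0.1],[0,0,0,0,0,0,0.2],[0,0,0,0,0,0,0.35],[0,0,0,0,0,0,0.6],[0,0,0,0,0,0,0.85],[0,0,0,0,0,0,1],[0,0,0,0,0,0,1],[0,0,0,0,0,0,1]],
  ],
)

```text
t: 6.47
tcp_pos: [0.5509, 0.1053, 0.0682]
tool_rot: [0.659, 0.752, -0.0, -0.0]
force: [0.1, -0.7, 0.2]
finger_gap: 1.002
gripper_force: 0.0
```

Emit:
servo_tool(
  rows=[
    [[0,0,0,0,0,-0.015,1],[0,0,0,0,0,-0.03,1],[0,0,0,0,0,-0.04,1],[0,0,0,0,0,-0.04,1],[0,0,0,0,0,-0.03,1],[0,0,0,-0.03,0,0,1],[0,0,0,-0.03,0,0,1],[0,0,0,-0.03,0,0,1]],
  ],
)

```text
t: 7.13
tcp_pos: [0.563, 0.0156, 0.2245]
tool_rot: [0.659, 0.752, 0.001, 0.001]
force: [-0.2, 0.3, -1.2]
finger_gap: 0.999
gripper_force: 0.0
```

```bash
python3 -c "
from h import *
O=np.array([.549,.117,0]);a=np.radians(7.6);X=np.array([np.cos(a),np.sin(a),0]);Y=np.array([-np.sin(a),np.cos(a),0])
plan(O-.1095*Y+[0,0,.136],97.6,4,.2)
i=manip.snapshot('side');j=manip.snapshot('top')
cv2.imwrite('pics/s3.png',np.hstack([cv2.resize(i[165:335,210:330],None,fx=3.5,fy=3.5,interpolation=2),cv2.resize(j[150:235,145:250],(370,595),interpolation=2)]))"
```

```text
pos [0.563  0.0156 0.2245] turn [0.12 0.04 0.01] t 7.13
[[0.03, 0.01, 0.0, -0.0018, -0.0002, 0.0221, 0.2], [0.03, 0.01, 0.0, -0.0018, -0.0001, 0.0221, 0.2], [0.03, 0.01, 0.0, -0.0018, -0.0001, 0.0221, 0.2], [0.03, 0.01, 0.0, -0.0018, -0.0001, 0.0221, 0.2]]
```

View pics/s3.png

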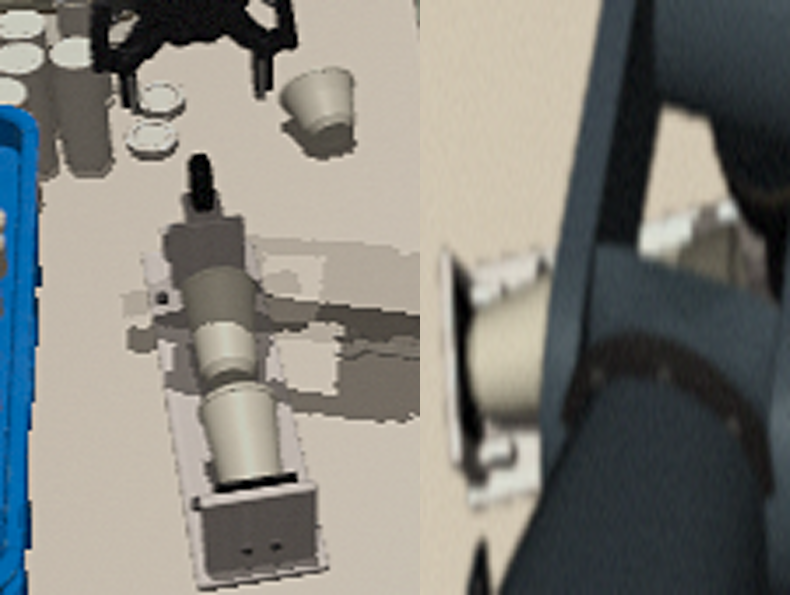

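The beaker lies on the rods in line, with its closed end facing the waiting mouth. The pusher grip is clear at about (268,218). I'll go down onto it and grip.

Emit:
servo_tool(
  rows=[
    [[0,0,0,-0.0035,0,0.02,0.5],[0,0,0,-0.003,0,0.03,0.3],[0,0,0,0,0,0.02,0.2],[0,0,0,0,0,0.012,0.2],[0,0,0,0,0,0.005,0.2],[0,0,0,0,0,0,0],[0,0,0,0,0,0,-0.3],[0,0,0,0,0,0,-0.6]],
  ],
  squeeze=50,
)

```text
t: 7.9
tcp_pos: [0.5643, 0.0098, 0.1372]
tool_rot: [0.659, 0.752, 0.001, 0.001]
force: [-0.2, -0.5, 0.4]
finger_gap: 0.231
gripper_force: 0.0
```

Emit:
servo_tool(
  rows=[
    [[0,0,0,0,0,0,-0.9],[0,0,0,0,0,0,-1],[0,0,0,0,0,0,-1],[0,0,0,0,0,0,-1]],
  ],
)

```text
t: 8.23
tcp_pos: [0.5641, 0.0097, 0.1374]
tool_rot: [0.659, 0.752, 0.001, 0.001]
force: [-0.9, 1.1, 5.8]
finger_gap: 0.207
gripper_force: 50.3
```

```bash
python3 -c "
from h import *
O=np.array([.549,.117,0]);a=np.radians(7.6);X=np.array([np.cos(a),np.sin(a),0]);Y=np.array([-np.sin(a),np.cos(a),0])
p=manip.sense()['tcp_pos'];print((p-O)@X,(p-O)@Y,p[2])"
```

```text
0.0008173441549497195 -0.10834113958846177 0.13738768023538192
```

Emit:
servo_tool(
  rows=[
    [[0,0,0,0.004,0,0,-1],[0,0,0,0.006,0,0,-1],[0,0,0,0.006,0,0,-1],[0,0,0,0.006,0,0,-1],[0,0,0,0.005,0,0,-1],[0,0,0,0.004,0,0,-1],[0,0,0,0.004,0,0,-1],[0,0,0,0.004,0,0,-1]],
  ],
)

```text
t: 8.9
tcp_pos: [0.5591, 0.0474, 0.1374]
tool_rot: [0.659, 0.752, -0.0, 0.001]
force: [-1.2, -3.0, 5.6]
finger_gap: 0.206
gripper_force: 50.5
```

Emit:
servo_tool(
  rows=[
    [[0,0,0,0.004,0,0,-1],[0,0,0,0.004,0,0,-1],[0,0,0,0.004,0,0,-1],[0,0,0,0.004,0,0,-1],[0,0,0,0.004,0,0,-1],[0,0,0,0.004,0,0,-1],[0,0,0,0.004,0,0,-1],[0,0,0,0,0,0,-1]],
  ],
)

```text
t: 9.57
tcp_pos: [0.5553, 0.0759, 0.1374]
tool_rot: [0.659, 0.752, 0.0, 0.001]
force: [-1.6, 0.2, 5.4]
finger_gap: 0.205
gripper_force: 50.5
```

```bash
python3 -c "
from h import *
O=np.array([.549,.117,0]);a=np.radians(7.6);X=np.array([np.cos(a),np.sin(a),0]);Y=np.array([-np.sin(a),np.cos(a),0])
p=manip.sense()['tcp_pos'];print((p-O)@X,(p-O)@Y,p[2])
i=manip.snapshot('side');j=manip.snapshot('top')
cv2.imwrite('pics/s4.png',np.hstack([cv2.resize(i[205:325,235:315],(400,600),interpolation=2),cv2.resize(j[160:230,145:215],(400,600),interpolation=2)]))"
```

```text
0.0008267661591149524 -0.04158167385351877 0.13738143505250844
```

View pics/s4.png

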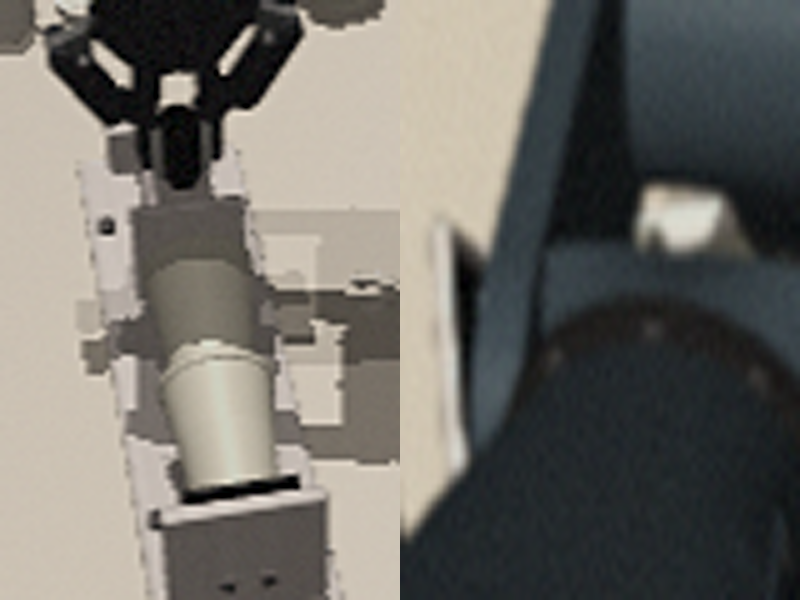

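The side view shows the loose beaker's nose just inside the waiting mouth. The top rim edges are at about (275,257.4) for the loose one and (277.6,275) for the waiting one.

```bash
cat >> h.py <<'E'
O=np.array([.549,.117,0]);a_=np.radians(7.6);X=np.array([np.cos(a_),np.sin(a_),0]);Y=np.array([-np.sin(a_),np.cos(a_),0])
E
python3 -c "
from h import *
for n,u,v,z in[('loose rim top',275,257.4,.098),('wait rim top',277.6,275,.0945)]:
  p=onz('side',u,v,z);print(n,(p-O)@X,(p-O)@Y)
"
```

```text
loose rim top -0.0030088808108469857 0.011030422539107323
wait rim top -0.0006987434750472737 0.06764355303314444
```

```bash
python3 -c "
from h import *
for n,u,v,z in[('loose rim top s3',273.4,242.1,.098),('plate top now',273,205+203/5,.11),('plate top s3',210+205/3.5,165+227/3.5,.11),('s3 nose bottom',210+233/3.5,165+375/3.5,.05)]:
  p=onz('side',u,v,z);print(n,(p-O)@X,(p-O)@Y)
s=cv2.imread('pics/s4.png')[:,:400]
i=manip.snapshot('side');cv2.imwrite('pics/s4raw.png',i)
g=cv2.cvtColor(i,cv2.COLOR_BGR2GRAY)
for u in(272,275,278): print(u,g[240:282,u].tolist())
"
```

```text
loose rim top s3 -0.007223306957767787 -0.04416022498519412
plate top now -0.0029275695916417643 -0.0198978676722724
plate top s3 -3.277689255199804e-05 -0.080328852739432
s3 nose bottom -0.004331243761434502 0.01901870315291556
272 [2, 5, 17, 85, 81, 90, 93, 79, 82, 83, 81, 83, 82, 88, 84, 84, 83, 122, 118, 117, 119, 118, 116, 117, 118, 116, 115, 114, 115, 113, 112, 113, 111, 127, 186, 179, 179, 164, 152, 179, 178, 176]
275 [76, 79, 81, 82, 80, 89, 90, 84, 85, 82, 84, 84, 84, 87, 87, 85, 81, 124, 122, 121, 121, 121, 123, 121, 120, 119, 122, 120, 120, 121, 123, 119, 116, 196, 203, 199, 175, 166, 196, 194, 193, 191]
278 [197, 197, 185, 192, 132, 86, 80, 84, 83, 84, 84, 84, 82, 88, 84, 85, 82, 118, 116, 116, 115, 114, 115, 116, 116, 116, 115, 117, 117, 119, 117, 116, 113, 206, 197, 202, 130, 208, 206, 205, 205, 204]
```

The loose rim edge is sharp at row 257 in column 275, with the waiting rim at row 273. That puts the rims about 57 mm apart, so the beaker coasted ahead of the plate. I'll keep pushing slowly and follow the edges numerically.

Emit:
servo_tool(
  rows=[
    [[0,0,0,0.002,0,0,-1],[0,0,0,0.002,0,0,-1],[0,0,0,0.002,0,0,-1],[0,0,0,0.002,0,0,-1],[0,0,0,0.002,0,0,-1],[0,0,0,0.002,0,0,-1],[0,0,0,0.002,0,0,-1],[0,0,0,0,0,0,-1]],
  ],
)

```text
t: 10.38
tcp_pos: [0.5535, 0.0895, 0.1374]
tool_rot: [0.659, 0.752, 0.0, 0.001]
force: [-1.7, -0.4, 6.6]
finger_gap: 0.207
gripper_force: 50.5
```

```bash
cat > e.py <<'E'
from h import *
p=manip.sense();print('tcp y',((p['tcp_pos']-O)@Y).round(4),'F',p['force'].round(1))
i=manip.snapshot('side')
g=cv2.cvtColor(i,cv2.COLOR_BGR2GRAY)
for u in(272,275,278): print(u,g[244:284,u].tolist())
E
python3 e.py
```

```text
tcp y -0.0279 F [-1.7 -0.4  6.6]
272 [14, 3, 42, 85, 83, 90, 97, 81, 81, 81, 80, 83, 83, 86, 87, 85, 83, 121, 118, 116, 116, 114, 117, 114, 114, 114, 112, 113, 114, 112, 111, 108, 148, 167, 154, 178, 177, 176, 175, 173]
275 [62, 78, 87, 80, 76, 90, 84, 83, 84, 83, 82, 82, 85, 88, 85, 86, 81, 124, 121, 121, 121, 121, 122, 123, 121, 117, 121, 119, 120, 119, 115, 163, 180, 165, 196, 194, 192, 191, 191, 188]
278 [185, 184, 157, 132, 96, 93, 82, 85, 84, 85, 84, 80, 84, 85, 85, 85, 81, 117, 117, 118, 118, 118, 118, 117, 118, 118, 119, 119, 119, 117, 109, 210, 109, 208, 206, 205, 206, 205, 204, 204]
```

```bash
python3 -c "
from h import *
i=manip.snapshot('side');cv2.imwrite('pics/s5.png',i)
L=cv2.cvtColor(i,cv2.COLOR_BGR2LAB).astype(int)
for r in range(238,284): print(r,[tuple(L[r,u]-[0,128,128]) for u in(268,275)])
for z,y in((.11,-.006),(.098,.002),(.098,.025),(.098,.065),(.0925,.065)): print(z,y,proj('side',O+y*Y+[0,0,z]).round(1))
print('row 261 width',[ (u,int(L[263,u,0])) for u in range(256,296)])
"
```

```text
238 [(np.int64(42), np.int64(0), np.int64(3)), (np.int64(6), np.int64(0), np.int64(-2))]
239 [(np.int64(35), np.int64(-1), np.int64(2)), (np.int64(10), np.int64(0), np.int64(0))]
240 [(np.int64(38), np.int64(-1), np.int64(2)), (np.int64(3), np.int64(-2), np.int64(-1))]
241 [(np.int64(42), np.int64(-1), np.int64(3)), (np.int64(3), np.int64(2), np.int64(-2))]
242 [(np.int64(48), np.int64(1), np.int64(2)), (np.int64(6), np.int64(0), np.int64(-1))]
243 [(np.int64(40), np.int64(0), np.int64(3)), (np.int64(17), np.int64(2), np.int64(0))]
244 [(np.int64(54), np.int64(2), np.int64(1)), (np.int64(64), np.int64(1), np.int64(3))]
245 [(np.int64(91), np.int64(1), np.int64(4)), (np.int64(79), np.int64(1), np.int64(4))]
246 [(np.int64(87), np.int64(2), np.int64(3)), (np.int64(93), np.int64(1), np.int64(3))]
247 [(np.int64(86), np.int64(2), np.int64(2)), (np.int64(88), np.int64(0), np.int64(3))]
248 [(np.int64(83), np.int64(2), np.int64(3)), (np.int64(84), np.int64(3), np.int64(3))]
249 [(np.int64(81), np.int64(1), np.int64(3)), (np.int64(96), np.int64(1), np.int64(4))]
250 [(np.int64(93), np.int64
[... 2976 characters left out ...]
int64(135), np.int64(0), np.int64(8)), (np.int64(195), np.int64(0), np.int64(9))]
0.11 -0.006 [272.7 249.6]
0.098 0.002 [273.3 255. ]
0.098 0.025 [274.7 261.5]
0.098 0.065 [277.1 273.3]
0.0925 0.065 [277.2 274.8]
row 261 width [(256, 198), (257, 202), (258, 202), (259, 200), (260, 201), (261, 188), (262, 138), (263, 88), (264, 87), (265, 85), (266, 104), (267, 112), (268, 117), (269, 118), (270, 123), (271, 124), (272, 127), (273, 125), (274, 129), (275, 132), (276, 130), (277, 127), (278, 125), (279, 125), (280, 120), (281, 121), (282, 115), (283, 112), (284, 107), (285, 88), (286, 80), (287, 79), (288, 69), (289, 193), (290, 207), (291, 188), (292, 179), (293, 180), (294, 181), (295, 179)]
```

The colour profile settles it. The loose beaker's rim starts at row 256 (b rises from 3 to 6), and the brightness step at row 261 is only a shadow. So the beaker sits against the plate with the rims about 61 mm apart, and about 31 mm of push remains. I'll push 22 mm and check again.

Emit:
servo_tool(
  rows=[
    [[0,0,0,0.003,0,0,-1],[0,0,0,0.003,0,0,-1],[0,0,0,0.003,0,0,-1],[0,0,0,0.003,0,0,-1],[0,0,0,0.003,0,0,-1],[0,0,0,0.003,0,0,-1],[0,0,0,0.002,0,0,-1],[0,0,0,0.002,0,0,-1]],
  ],
)

```text
t: 11.15
tcp_pos: [0.5506, 0.111, 0.1374]
tool_rot: [0.659, 0.752, 0.0, 0.001]
force: [-0.7, -3.0, 6.8]
finger_gap: 0.201
gripper_force: 50.5
```

Emit:
servo_tool(
  rows=[
    [[0,0,0,0,0,0,-1],[0,0,0,0,0,0,-1]],
  ],
)

```text
t: 11.32
tcp_pos: [0.5506, 0.1114, 0.1374]
tool_rot: [0.659, 0.752, 0.0, 0.001]
force: [-1.0, -0.6, 7.2]
finger_gap: 0.203
gripper_force: 50.6
```

```bash
cat > e.py <<'E'
from h import *
p=manip.sense();print('tcp y',((p['tcp_pos']-O)@Y).round(4),'F along',(p['force']@Y).round(1),p['force'].round(1))
i=np.mean([manip.snapshot('side') for _ in range(4)],axis=0).round().astype(np.uint8)
L=cv2.cvtColor(i,cv2.COLOR_BGR2LAB).astype(int)
for u in (272,275,278):
    print(u,'L from 250',L[250:290,u,0].tolist()); print('  b',(L[250:290,u,2]-128).tolist())
c=((p['tcp_pos']-O)@Y)+.0215
for y in (c+.008,.061,.065): print(round(y,4),proj('side',O+y*Y+[0,0,.098]).round(1),proj('side',O+y*Y+[0,0,.0945]).round(1))
E
python3 e.py
```

```text
tcp y -0.0058 F along -0.5 [-1.  -0.6  7.2]
272 L from 250 [8, 5, 20, 92, 87, 89, 98, 89, 92, 91, 90, 90, 90, 92, 95, 92, 89, 120, 125, 125, 125, 125, 124, 123, 123, 122, 119, 117, 115, 120, 119, 119, 117, 114, 185, 180, 176, 174, 173, 171]
  b [1, 1, 1, 3, 2, 3, 3, 4, 3, 3, 2, 2, 5, 7, 7, 6, 7, 7, 7, 8, 7, 8, 8, 7, 8, 8, 8, 8, 8, 7, 7, 7, 7, 7, 9, 9, 9, 9, 9, 8]
275 L from 250 [5, 1, 45, 89, 85, 95, 100, 87, 88, 90, 89, 87, 87, 95, 93, 91, 89, 133, 131, 130, 129, 129, 129, 129, 129, 128, 121, 119, 127, 125, 125, 125, 122, 191, 197, 194, 193, 192, 192, 189]
  b [0, -1, 2, 3, 4, 3, 3, 3, 3, 4, 3, 3, 7, 6, 6, 6, 7, 8, 9, 9, 8, 7, 8, 7, 8, 8, 7, 7, 7, 7, 8, 7, 8, 9, 9, 9, 9, 9, 9, 9]
278 L from 250 [83, 84, 85, 87, 87, 94, 90, 90, 91, 90, 90, 89, 90, 94, 92, 90, 89, 129, 126, 126, 126, 127, 127, 127, 125, 127, 115, 130, 130, 129, 129, 128, 124, 217, 212, 210, 210, 209, 208, 205]
  b [3, 2, 3, 3, 2, 3, 3, 4, 2, 3, 2, 3, 6, 5, 6, 6, 7, 7, 7, 7, 7, 7, 7, 9, 8, 7, 6, 8, 8, 7, 7, 8, 9, 8, 8, 8, 8, 8, 9, 10]
0.0237 [274.6 261.2] [274.6 262.1]
0.061 [276.9 272.1] [276.9 273. ]
0.065 [277.1 273.3] [277.2 274.2]
```

The two estimates agree: 40 mm from the image and 41 mm from the pusher travel. The last 10 mm go slowly.

Emit:
servo_tool(
  rows=[
    [[0,0,0,0.0015,0,0,-1],[0,0,0,0.0015,0,0,-1],[0,0,0,0.0015,0,0,-1],[0,0,0,0.0015,0,0,-1],[0,0,0,0.0015,0,0,-1],[0,0,0,0.0015,0,0,-1],[0,0,0,0.001,0,0,-1],[0,0,0,0,0,0,-1]],
  ],
)

```text
t: 12.18
tcp_pos: [0.5493, 0.1211, 0.1374]
tool_rot: [0.659, 0.752, 0.0, 0.001]
force: [-1.3, -2.4, 5.8]
finger_gap: 0.202
gripper_force: 50.6
```

```bash
python3 e.py | grep -v 272
```

```text
tcp y 0.004 F along -2.2 [-1.3 -2.4  5.8]
  b [-1, 1, 0, 0, 1, 2, 3, 3, 3, 4, 3, 3, 4, 3, 4, 3, 6, 7, 6, 6, 6, 8, 8, 7, 8, 7, 7, 7, 8, 7, 7, 8, 7, 7, 8, 7, 7, 7, 7, 8]
275 L from 250 [5, 6, 7, 6, 5, 45, 88, 84, 94, 97, 88, 87, 88, 89, 89, 87, 95, 92, 91, 89, 132, 129, 129, 128, 128, 128, 120, 119, 127, 127, 125, 125, 126, 125, 124, 123, 121, 187, 195, 190]
  b [0, 1, -2, 0, -1, 2, 3, 3, 3, 2, 3, 3, 3, 3, 4, 6, 7, 6, 6, 7, 8, 8, 8, 8, 8, 9, 7, 6, 8, 7, 8, 8, 8, 7, 8, 7, 7, 9, 9, 10]
278 L from 250 [67, 66, 71, 85, 89, 87, 88, 89, 98, 89, 90, 90, 90, 90, 87, 90, 94, 91, 91, 88, 130, 128, 127, 129, 125, 126, 114, 130, 130, 131, 130, 131, 130, 129, 129, 128, 121, 215, 209, 205]
  b [3, 3, 2, 4, 3, 3, 3, 3, 3, 4, 3, 3, 2, 3, 4, 5, 6, 5, 5, 6, 8, 7, 7, 8, 7, 7, 7, 7, 7, 8, 8, 9, 8, 8, 7, 8, 9, 9, 8, 9]
0.0335 [275.2 264. ] [275.2 264.9]
0.065 [277.1 273.3] [277.2 274.2]
```

The rims are about 30 mm apart by both measures, and the push force is only about 2 N, so there is no wedging. Drawing the pusher back.

Emit:
servo_tool(
  rows=[
    [[0,0,0,-0.005,0,0,-1],[0,0,0,-0.015,0,0,-1],[0,0,0,-0.02,0,0,-1],[0,0,0,-0.02,0,0,-1],[0,0,0,-0.02,0,0,-1],[0,0,0,-0.02,0,0,-1],[0,0,0,-0.015,0,0,-1],[0,0,0,-0.005,0,0,-1]],
  ],
)

```text
t: 13.05
tcp_pos: [0.5653, 0.0008, 0.1374]
tool_rot: [0.66, 0.751, 0.0, 0.001]
force: [-0.8, 1.9, 6.9]
finger_gap: 0.205
gripper_force: 50.6
```

Emit:
servo_tool(
  rows=[
    [[0,0,0,-0.003,0,0,-1],[0,0,0,-0.002,0,0,-1],[0,0,0,-0.002,0,0,-1],[0,0,0,0,0,0,-1]],
  ],
)

```text
t: 13.38
tcp_pos: [0.5661, -0.0047, 0.1374]
tool_rot: [0.659, 0.752, 0.0, 0.001]
force: [-0.5, -0.5, 5.2]
finger_gap: 0.204
gripper_force: 50.5
```

Emit:
servo_tool(
  rows=[
    [[0,0,0,-0.001,0,0,-1],[0,0,0,-0.001,0,0,-1],[0,0,0,-0.001,0,0,-1],[0,0,0,0,0,0,-1]],
  ],
)

```text
t: 13.72
tcp_pos: [0.5664, -0.0072, 0.1374]
tool_rot: [0.659, 0.752, 0.001, 0.001]
force: [-0.3, 0.6, 5.5]
finger_gap: 0.202
gripper_force: 50.5
```

Emit:
servo_tool(
  rows=[
    [[0,0,0,-0.001,0,0,-1],[0,0,0,-0.001,0,0,-1],[0,0,0,0,0,0,-1]],
  ],
)

```text
t: 13.97
tcp_pos: [0.5667, -0.0092, 0.1374]
tool_rot: [0.659, 0.752, 0.001, 0.001]
force: [-1.0, 1.0, 5.8]
finger_gap: 0.202
gripper_force: 50.5
```

Emit:
servo_tool(
  rows=[
    [[0,0,0,-0.001,0,0,-1],[0,0,0,-0.001,0,0,-1],[0,0,0,0,0,0,-1]],
  ],
)

```text
t: 14.22
tcp_pos: [0.5668, -0.0103, 0.1374]
tool_rot: [0.659, 0.752, 0.001, 0.0]
force: [0.1, 4.6, 7.4]
finger_gap: 0.205
gripper_force: 50.5
```

Emit:
servo_tool(
  rows=[
    [[0,0,0,-0.001,0,0,-1],[0,0,0,-0.001,0,0,-1],[0,0,0,0,0,0,-1]],
  ],
)

```text
t: 14.47
tcp_pos: [0.5668, -0.0104, 0.1374]
tool_rot: [0.66, 0.752, 0.002, -0.001]
force: [0.5, 10.3, 6.9]
finger_gap: 0.204
gripper_force: 50.6
```

Solid at the back stop: 10 N and no movement. I'll ease off, release, rise and move away.

Emit:
servo_tool(
  rows=[
    [[0,0,0,0.0015,0,0,-1],[0,0,0,0,0,0,-0.6],[0,0,0,0,0,0,-0.3],[0,0,0,0,0,0,0],[0,0,0,0,0,0,0.3],[0,0,0,0,0,0,0.3],[0,0,0,0,0,0,0.3],[0,0,0,0,0,0,0.3]],
  ],
)

```text
t: 15.13
tcp_pos: [0.5663, -0.012, 0.1361]
tool_rot: [0.659, 0.752, -0.0, -0.0]
force: [-0.2, 0.7, -0.3]
finger_gap: 0.648
gripper_force: 0.0
```

Emit:
servo_tool(
  rows=[
    [[0,0,0,0,0,-0.01,0.3],[0,0,0,0,0,-0.02,0.3],[0,0,0,0,0,-0.03,0.3],[0,0,0,0,0,-0.03,0.3],[0,0,0,-0.02,0,-0.03,0.3],[0,0,0,-0.03,0,-0.01,0.3],[0,0,0,-0.03,0,0,0.3],[0,0,0,-0.03,0,0,0.3]],
  ],
)

```text
t: 15.8
tcp_pos: [0.5814, -0.1219, 0.2689]
tool_rot: [0.659, 0.752, 0.001, 0.002]
force: [-0.5, 0.1, -0.3]
finger_gap: 0.649
gripper_force: 0.0
```

Emit:
servo_tool(
  rows=[
    [[0,0,0,-0.03,0,0,0.3],[0,0,0,-0.03,0,0,0.3],[0,0,0,-0.03,0,0,0.3],[0,0,0,-0.03,0,0,0.3],[0,0,0,-0.03,0,0,0.3],[0,0,0,-0.02,0,0,0.3],[0,0,0,0,0,0,0.3],[0,0,0,0,0,0,0.3]],
  ],
)

```text
t: 16.47
tcp_pos: [0.6026, -0.2903, 0.2665]
tool_rot: [0.66, 0.751, 0.0, -0.0]
force: [-0.5, -0.1, -0.2]
finger_gap: 0.651
gripper_force: 0.0
```

```bash
python3 -c "
from h import *
i=manip.snapshot('side');j=manip.snapshot('top')
cv2.imwrite('pics/end.png',np.hstack([cv2.resize(i[195:325,235:315],(369,600),interpolation=2),cv2.resize(j[150:240,145:285],(430,276),interpolation=2) if 0 else cv2.resize(j[160:230,150:220],(430,600),interpolation=2)]))
print(manip.sense()['tcp_pos'],manip.sense()['force'])"
```

```text
[ 0.6025573  -0.28828669  0.26647561] [0.60501481 1.05817116 0.47923272]
```

View pics/end.png

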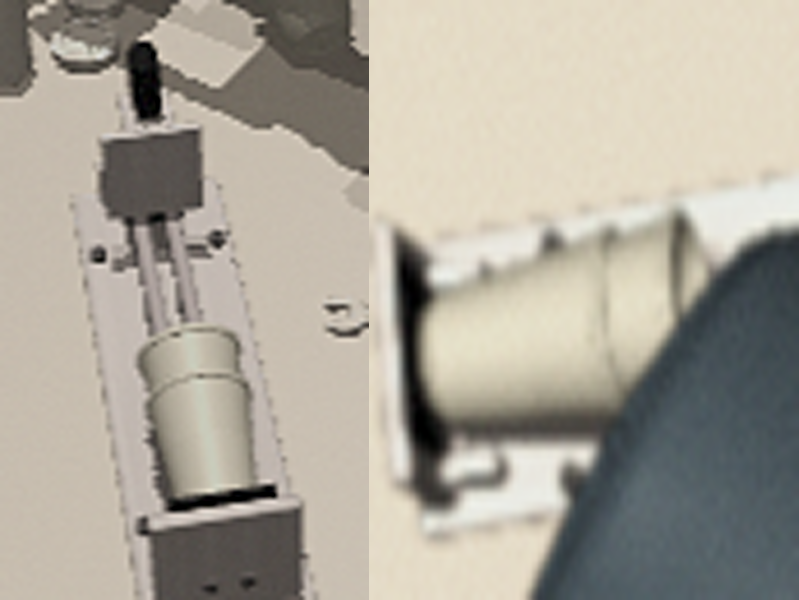

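The final view shows the loose beaker nested straight in the waiting one, with its rim at about row 325 and the waiting rim at about row 372 of the side crop, roughly 30 mm apart. The waiting beaker is on its stop, the pusher is fully back and the gripper is clear.

```bash
python3 -c "
from station import manip
print(manip.sign_off())"
```

```text
the job is handed in; nothing more can be done
None
```

The job is done and handed in: the long beaker lies in the waiting beaker's mouth with the rims about 30 mm apart and not wedged, the pusher is drawn back to its stop, and I did not touch the short beaker.

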